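# Size a stray eyelet die in the stepped die stand

## Robot

A 7-joint arm with a two-finger parallel gripper is mounted at the origin on the work surface. World frame = base frame: x ahead of the robot, y to its left, z up, the work surface at z = 0. Lengths are in m, angles in rad, forces in N, time in s.
With the tool pointing down it reaches from about 0.4 to 0.925 m from the base axis. Payload 5.6 kg.
Tool frame: the origin (TCP) lies where the fingers leave the gripper's body, on its centre line; the fingertips stand 73 mm ahead of it and the grasp point (between the pads) lies 54 mm ahead of it (env.pinch_z is the z of the grasp point in the tool frame, in m); z points along the fingers, y is the line along which they close (so a half turn about z gives the same grasp; the last joint's range is limited). The gripper opens to 85 mm and grips with 20 to 120 N. Pads are 22 mm wide; open, the fingers measure 114 mm over their backs; the gripper's body (76 mm by 85 mm) begins 54 mm behind the grasp point. The pads swing forward as they close: fully open they stand 13 mm farther back than shut.
Start: joints at [1.27, 0.468, -0.012, 1.603, 0.006, 1.071, -0.056], TCP at [0.166, -0.629, 0.304] pointing down, gripper open.
Joint ranges: [-2.53, 2.53], [-0.31, 2.02], [-1.57, 1.55], [0.28, 2.44], [-1.29, 4.43], [0.15, 1.84], [-2.92, 2.92]. Speed limits (rad/s): [2.57, 2.57, 3.14, 3.14, 3.14, 3.14, 3.14].

## Interface

Orientations are given as [roll, pitch, yaw] about the fixed x, y, z axes, in that order (R = Rz(yaw) Ry(pitch) Rx(roll)).
In Python, from cell import env, camera, calibration gives the robot as it stands. The module is installed in compiled form; this text tells all that it offers. Calls block until the motion is done:
- env.goto(position, orientation): joint-space move of the TCP to a pose.
- env.move_straight(position, ori=None, max_speed=0.15): straight line of the TCP; ori=None keeps the orientation; max_speed is the mean speed in m/s.
- env.move_j(angles): joint-space move.
- env.command_gripper(opening, f_grip=None): finger opening in m; f_grip is the grip in N (None keeps the last); returns when the fingers have stopped.
- env.wait(seconds).
- env.solve_ik(position, orientation): joint angles nearest the present ones, or None.
- env.get_obs(): the state.
- camera(name): name is "side" or "top" or "wrist"; returns the picture (400x640x3 uint8, red, green, blue); there is no depth.
- calibration(name): a dict with "fx", "fy", "cx", "cy" (pixels), "world_to_cam" (4x4, takes a point from world to camera coordinates). Camera axes: x right, y up, looking along -z (the intrinsics and any distortion apply to the point x, -y, -z); pixel columns grow to the right and rows downward; lengths in m; the calibration is good to about 2 mm. A picture is of the moment at which its call begins: read the wrist's pose just before it. calibration takes no time and is no camera call; for the wrist camera it gives the pose at the moment of the call.
A pose or a line that the arm cannot do raises env.MotionError and nothing moves.
- env.hand_in(): hands the job in; it is judged then, once.
The state is a dict: "clock": time; "qpos": joint angles; "joint_velocities": joint speeds; "tau": joint torques, N m; "ee_pos": TCP position; "ee_rot": TCP orientation; "ft_force": force on the tool from outside, world axes, zero at the start; "wrist_torque": the same for the moment, N m; "gripper_width": finger opening in m; "gripper_force": force on a finger pad.
Only numpy, scipy, OpenCV 4.12 (cv2) and the standard library are available. Lean on these libraries where they do the work, as an engineer would, in place of code of your own. Each camera call takes 0.05 s, during which the arm holds its last target. There are 200 camera calls.

## Task

An eyelet-setting die with no size mark stands by itself on the green cutting mat. Find where it belongs in the stepped die stand: try it in the bores from the smallest upward, resting it lightly on each and never forcing it, and leave it upright and fully home in the first bore it enters. Leave the dies in the tray and everything else on the bench as they are.

Things in the scene. Friction and masses are not known exactly. Their poses are not given: they have to be found in the camera images.
- die_a: steel eyelet die, one of three, 58 mm tall, about 0.1 kg: a disc 12 mm thick (1.5 mm chamfer below) under a shank 14 mm in diameter, plain from 23 mm up. Shanks are alike, discs of three sizes. Which die stands alone on the mat (3 mm thick) differs each time; the others stand in the tray. Origin: centre of the disc's underside; z up the shank
- die_b: steel eyelet die, one of three, 58 mm tall, about 0.1 kg: a disc 12 mm thick (1.5 mm chamfer below) under a shank 14 mm in diameter, plain from 23 mm up. Shanks are alike, discs of three sizes. Which die stands alone on the mat (3 mm thick) differs each time; the others stand in the tray. Origin: centre of the disc's underside; z up the shank
- die_c: steel eyelet die, one of three, 58 mm tall, about 0.1 kg: a disc 12 mm thick (1.5 mm chamfer below) under a shank 14 mm in diameter, plain from 23 mm up. Shanks are alike, discs of three sizes. Which die stands alone on the mat (3 mm thick) differs each time; the others stand in the tray. Origin: centre of the disc's underside; z up the shank
- stand: stepped die stand: off-white nylon block 210 mm long (its y), 50 mm wide (its x), with five stairs 42 mm long, their tops 20 to 36 mm (4 mm steps) above its underside, on a fixed rubber pad 10 mm thick, 226 x 66 mm, that gives 1 mm per 6 N. Each stair has one blind bore 12 mm deep: smallest at y = -84 mm (lowest stair), largest at y = +84 mm. A die fully home has its disc flush. Origin: centre of underside
- bore1 (a point): centre of the mouth of bore 1 of 5 (1 is the smallest), in the plane of its stair top, 30 mm above the bench; made for a disc of 16 mm (about 1 mm play on the diameter); a disc one size up is 4 mm bigger and cannot enter; z up, out of the bore, x and y as the stand's
- bore2 (a point): centre of the mouth of bore 2 of 5 (1 is the smallest), in the plane of its stair top, 34 mm above the bench; made for a disc of 20 mm (about 1 mm play on the diameter); a disc one size up is 4 mm bigger and cannot enter; z up, out of the bore, x and y as the stand's
- bore3 (a point): centre of the mouth of bore 3 of 5 (1 is the smallest), in the plane of its stair top, 38 mm above the bench; made for a disc of 24 mm (about 1 mm play on the diameter); a disc one size up is 4 mm bigger and cannot enter; z up, out of the bore, x and y as the stand's
- bore4 (a point): centre of the mouth of bore 4 of 5 (1 is the smallest), in the plane of its stair top, 42 mm above the bench; made for a disc of 28 mm (about 1 mm play on the diameter); a disc one size up is 4 mm bigger and cannot enter; z up, out of the bore, x and y as the stand's
- bore5 (a point): centre of the mouth of bore 5 of 5 (1 is the smallest), in the plane of its stair top, 46 mm above the bench; made for a disc of 32 mm (about 1 mm play on the diameter); a disc one size up is 4 mm bigger and cannot enter; z up, out of the bore, x and y as the stand's
- tray: steel tray, fixed, 120 x 85 mm (its x and y), walls 18 mm high and 3 mm thick, floor 3 mm; two of the dies stand in it. Origin: centre of the underside
- hammer: bystander: hammer, 260 mm long (its x), 26 mm thick, lying on the far part of the cutting mat. Origin at its middle, on its underside
- pincers: bystander: steel lasting pincers, 215 mm long and 20 mm thick, lying flat between the robot and the stand. Origin near the middle, on the underside
- awl: bystander: awl with a wooden handle, 123 mm long and 26 mm thick, lying on the bench. Origin where blade and handle meet, on the underside
- spool: bystander: thread spool, 48 mm in diameter, 60 mm tall, standing beyond the stand. Origin: centre of the underside
- tin: bystander: flat tin, 70 mm in diameter, 28 mm tall, on the cutting mat. Origin: centre of the underside
- rule: bystander: steel rule 300 x 26 x 3 mm lying on the near part of the cutting mat. Origin: centre of the underside
- jar: bystander: amber glass jar with lid, 60 mm in diameter, 75 mm tall, standing beyond the stand. Origin: centre of the underside

How it is judged:
By the outcome, as a careful person would: the job done as asked, in the order asked, and still so for the second after the job is handed in, with the robot touching nothing.
It also fails if it takes over 67 s, if anything falls off the work surface, if the arm or the gripper's body presses on something with over 40 N, if the wrist force passes 120 N, or if a joint passes its speed limit or range.

## Working session

There is one attempt and no reset: what is moved stays moved. The work goes in short steps, each a Python script; the robot and the scene stay as the last script left them, time stands still between calls to the robot, and variables do not carry over. Pictures are saved under pics/ and viewed, at most 10 in all, crops included, and the job is handed in when it is done.

```bash
mkdir -p pics; python3 - <<'E'
from cell import env,camera,calibration
import cv2,numpy as np
for n in("top","side"):
    im=camera(n); cv2.imwrite(f"pics/{n}0.png",im[:,:,::-1])
    c=calibration(n); print(n,{k:(np.round(v,3).tolist()) for k,v in c.items()})
o=env.get_obs(); print(o["ee_rot"],o["clock"],o["ft_force"],env.pinch_z)
E
```

```text
top {'fx': 496.993, 'fy': 496.993, 'cx': 321.021, 'cy': 207.435, 'world_to_cam': [[0.025, -1.0, 0.005, -0.041], [0.998, 0.026, 0.06, -0.547], [-0.06, 0.003, 0.998, -1.269], [0.0, 0.0, 0.0, 1.0]]}
side {'fx': 401.764, 'fy': 401.764, 'cx': 316.763, 'cy': 197.376, 'world_to_cam': [[-0.841, -0.542, -0.005, 0.481], [0.358, -0.563, 0.745, -0.251], [-0.406, 0.624, 0.668, -0.719], [0.0, 0.0, 0.0, 1.0]]}
[-3.13993981e+00  1.26201352e-04  2.57697572e-01] 0.1 [ 0.59468431  0.21019919 -0.97676009] 0.0539
```

View pics/top0.png

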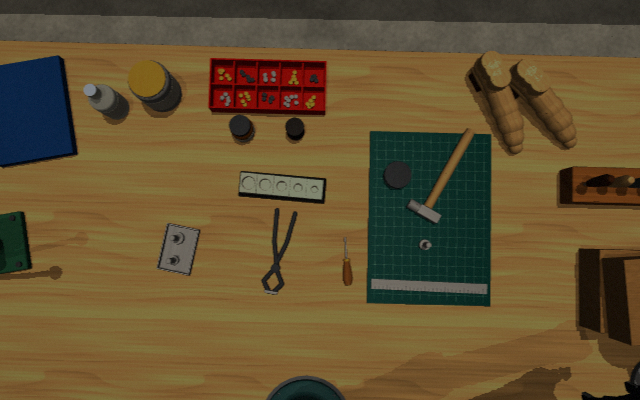

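View pics/side0.png

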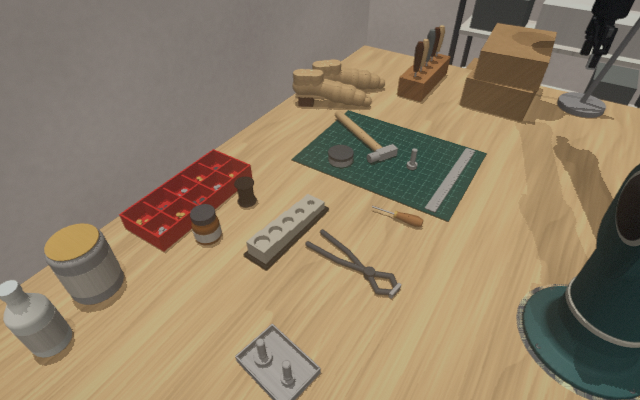

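The die stands at top-image (425,245), just nearer than the hammer head. The stand runs from about (248,183), the largest bore, to (314,189), the smallest. I'll enlarge both for exact pixels.

```bash
cat > h.py <<'E'
from cell import env,camera,calibration
import cv2,numpy as np
def ray(n,u,v,z,c=None):
    c=c or calibration(n); M=np.array(c["world_to_cam"]); R,t=M[:3,:3],M[:3,3]
    d=R.T@np.array([(u-c["cx"])/c["fx"],-(v-c["cy"])/c["fy"],-1.]); o=-R.T@t
    return o+d*(z-o[2])/d[2]
def proj(n,p,c=None):
    c=c or calibration(n); q=np.array(c["world_to_cam"])@np.append(p,1)
    return np.array([c["cx"]+c["fx"]*q[0]/-q[2],c["cy"]+c["fy"]*q[1]/q[2]])
E
python3 - <<'E'
import cv2,numpy as np
im=cv2.imread("pics/top0.png")
a=cv2.resize(im[160:210,230:335],None,fx=7,fy=7,interpolation=cv2.INTER_CUBIC)
b=cv2.resize(im[225:260,400:450],None,fx=7,fy=7,interpolation=cv2.INTER_CUBIC)
o=np.zeros((600,740,3),np.uint8); o[:350,:735]=a; o[350:595,:350]=b
cv2.imwrite("pics/crop1.png",o)
from h import *
print("die",ray("top",425,244,.061)); 
for p in((314,189,.03),(248,183,.046)): print(ray("top",*p))
E
```

```text
die [ 0.46023808 -0.28841981  0.061     ]
[ 0.59350181 -0.00829555  0.03      ]
[0.60288787 0.1590406  0.046     ]
```

View pics/crop1.png

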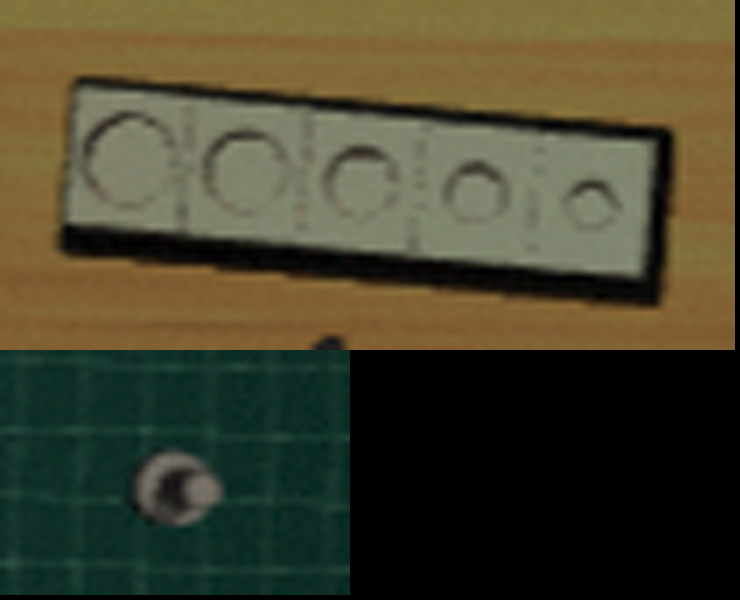

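```bash
python3 - <<'E'
from h import *
d=ray("top",429.1,245,.061); d2=ray("top",424.6,244.7,.015); b1=ray("top",314.7,189.3,.03); b5=ray("top",248.6,183,.046)
v=b5-b1; yaw=np.arctan2(-v[0],v[1]); print(d,d2,b1,b5,np.linalg.norm(v[:2]),yaw)
env.goto([d2[0],d2[1],.26],[np.pi,0,yaw])
c=calibration("wrist"); im=camera("wrist"); cv2.imwrite("pics/w1.png",im[:,:,::-1])
np.save("w1.npy",c,allow_pickle=True)
o=env.get_obs();print(o["ee_pos"],o["ee_rot"],o["clock"],o["qpos"],c["fx"],(-np.array(c["world_to_cam"])[:3,:3].T@np.array(c["world_to_cam"])[:3,3]))
E
```

```text
[ 0.45801411 -0.29866271  0.061     ] [ 0.45803273 -0.29725776  0.015     ] [ 0.59277578 -0.01011076  0.03      ] [0.60292719 0.15752228 0.046     ] 0.16794012585648604 -0.060483483351842046
[ 0.45750731 -0.29857553  0.26008102] [ 3.14099359e+00 -4.73799656e-05 -6.25446200e-02] 1.7833 [ 0.62789584  0.35277929 -0.13574763  1.89266495  0.06040747  0.89972645
 -1.17050296] 314.30160192232387 [ 0.52995891 -0.30353547  0.32994047]
```

View pics/w1.png

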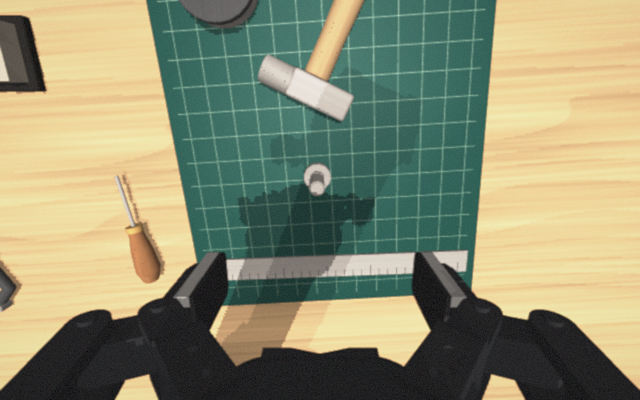

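The wrist view shows the die's disc centred near (317,178), about 27 px wide, and the shank top at about (317,187). The way around it is clear. I'll check the position, then grasp.

```bash
python3 - <<'E'
from h import *
c=np.load("w1.npy",allow_pickle=True).item()
s=ray("wrist",317,187,.061,c); d=ray("wrist",317.5,177.5,.015,c); print(s,d)
p=(s+d)[:2]/2; print(p)
O=[np.pi,0,-.0605]
env.command_gripper(.05)
env.move_straight([*p,.14],O,.2)
env.move_straight([*p,.003+.044+env.pinch_z],O,.08)
o=env.get_obs(); print(o["ft_force"],o["ee_pos"])
env.command_gripper(.0,40)
o=env.get_obs(); print(o["gripper_width"],o["gripper_force"],o["ft_force"],o["ee_pos"],o["clock"])
E
```

```text
[ 0.46054417 -0.29705773  0.061     ] [ 0.45867324 -0.2971131   0.015     ]
[ 0.4596087  -0.29708541]
[ 0.0182182   0.45561346 -0.11417747] [ 0.45961358 -0.29700239  0.10057019]
0.013059301808775292 39.169621909823036 [ 0.98338188 -0.32292394  1.95894393] [ 0.45981815 -0.29716977  0.10124703] 4.0333
```

```bash
python3 - <<'E'
from h import *
O=[np.pi,0,-.0605]
e=env.get_obs()["ee_pos"]
env.move_straight([e[0],e[1],.21],O,.25)
env.goto([.56,.03,.21],O)
o=env.get_obs(); c=calibration("wrist"); im=camera("wrist"); cv2.imwrite("pics/w2.png",im[:,:,::-1])
np.save("w2.npy",c,allow_pickle=True)
print(o["ee_pos"],o["ee_rot"],o["gripper_width"],o["ft_force"],o["clock"])
E
```

```text
[0.55984276 0.02815419 0.20941145] [ 3.14042691e+00  1.01940182e-03 -6.27788013e-02] 0.012995871502985291 [-0.43097068 -0.89063895 -1.21009668] 5.9083
```

View pics/w2.png

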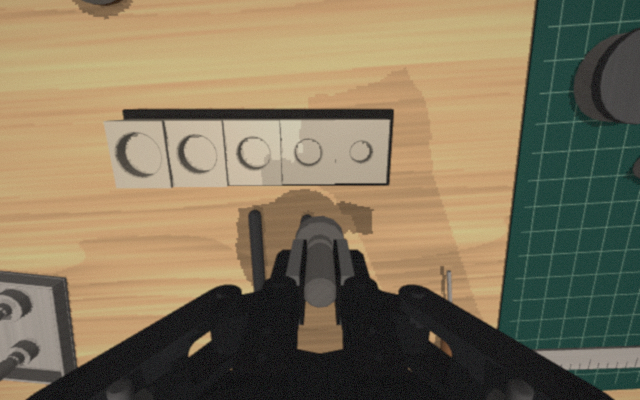

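The stand is fully in view, with bores from (139,154) to (360,151), and the held die's disc shows at about (320,238). I'll enlarge the picture for the bore centres and the disc.

```bash
python3 - <<'E'
import cv2,numpy as np
im=cv2.imread("pics/w2.png")
im=cv2.convertScaleAbs(im,alpha=1.0)
a=cv2.resize(im[110:195,100:300],None,fx=4,fy=4,interpolation=cv2.INTER_CUBIC)
b=cv2.resize(im[120:190,300:395],None,fx=4,fy=4,interpolation=cv2.INTER_CUBIC)
d=cv2.resize(cv2.convertScaleAbs(im[205:265,280:365],alpha=2.2),None,fx=4,fy=4,interpolation=cv2.INTER_CUBIC)
o=np.zeros((600,800,3),np.uint8); o[:258]=0; o[:340,:800]=a; 
o[340:600,:380]=b[:260]; o[350:590,400:740]=d
cv2.imwrite("pics/crop2.png",o)
E
```

```text
(no output)
```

View pics/crop2.png

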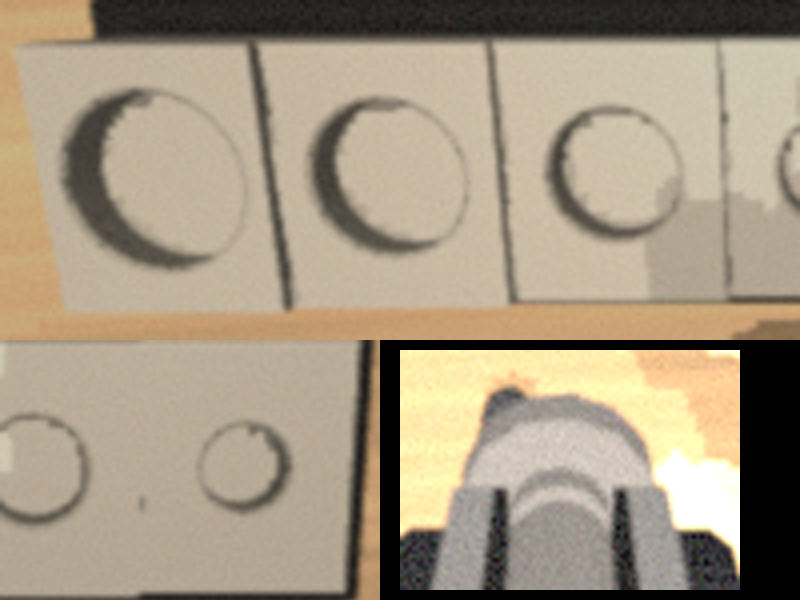

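```bash
python3 - <<'E'
from h import *
c=np.load("w2.npy",allow_pickle=True).item()
px=[(361,151.6),(308.5,152),(253.7,153),(197.3,153.8),(138.8,154.6)]
B=np.array([ray("wrist",*p,.03+.004*i,c) for i,p in enumerate(px)]); print(B)
# rigid fit
t=(np.arange(5)-2)*.042
A=np.polyfit(t,B[:,:2],1); print("dir",A[0],"ctr",A[1],"yaw",np.arctan2(-A[0][0],A[0][1]))
P=np.array([.55984,.02815,.20941]); y=-.0628
R=np.array([[np.cos(y),-np.sin(y)],[np.sin(y),np.cos(y)]])
zt=P[2]-env.pinch_z-.044+.012
th=np.linspace(0,2*np.pi,120)
for D in(.016,.02,.024,.028,.032):
  for dx in(-.002,0,.002):
    q=np.array([proj("wrist",[*(P[:2]+R@np.array([dx+D/2*np.cos(a),D/2*np.sin(a)])),zt],c) for a in th])
    print(D,dx,np.ptp(q[:,0]).round(1),((q[:,0].max()+q[:,0].min())/2).round(1),q[:,1].min().round(1))
E
```

```text
[[ 0.59440273 -0.00768072  0.03      ]
 [ 0.59728558  0.03368318  0.034     ]
 [ 0.59974848  0.07554353  0.038     ]
 [ 0.60237746  0.11724668  0.042     ]
 [ 0.60503656  0.15911238  0.046     ]]
dir [0.06276081 0.99321358] ctr [0.59977016 0.07558101] yaw -0.06310573790505156
0.016 -0.002 29.5 318.4 234.3
0.016 0 29.6 318.4 230.8
0.016 0.002 29.7 318.3 227.3
0.02 -0.002 36.9 318.4 230.8
0.02 0 37.0 318.4 227.3
0.02 0.002 37.1 318.3 223.8
0.024 -0.002 44.2 318.4 227.3
0.024 0 44.4 318.4 223.8
0.024 0.002 44.5 318.3 220.3
0.028 -0.002 51.6 318.4 223.8
0.028 0 51.8 318.4 220.3
0.028 0.002 52.0 318.3 216.7
0.032 -0.002 59.0 318.4 220.3
0.032 0 59.2 318.3 216.7
0.032 0.002 59.4 318.3 213.1
```

The disc looks like 24 mm, probably for bore 3, with an apparent offset of about +1 mm x and −0.8 mm y. I'll start with bore 1: lower until light contact, then take a close look with the disc level with the bores, so the camera bias cancels.

```bash
cat >> h.py <<'E'
OFF=.0982; YAW=-.0631; O=[np.pi,0,YAW]
def bore(i,adj=(0,0)):
    return np.array([.59977,.07558])+np.array([.06298,.998])*(.042*(i-3))+np.array([-.001,.0008])+np.array(adj)
def lower(i,adj=(0,0),stop=3.,depth=.0125,start=.006):
    """over bore i, step down until contact or depth below mouth; returns height of die bottom above mouth"""
    zm=.026+.004*i; p=bore(i,adj)
    e=env.get_obs()["ee_pos"]
    if e[2]<zm+OFF+.008: env.move_straight([e[0],e[1],zm+OFF+.010],O,.08)
    env.move_straight([*p,zm+OFF+.010],O,.12)
    env.move_straight([*p,zm+OFF+start],O,.05); env.wait(.2)
    f0=env.get_obs()["ft_force"]; h=start; log=[]
    while h>-depth:
        h-=.0005 
        env.move_straight([*p,zm+OFF+h],O,.02); env.wait(.03)
        o=env.get_obs(); f=o["ft_force"]-f0
        log.append((round(1e3*(o["ee_pos"][2]-OFF-zm),1),f.round(1).tolist()))
        if f[2]>stop or np.linalg.norm(f[:2])>8: break
    env.wait(.3); o=env.get_obs()
    print(i,"h mm",1e3*(o["ee_pos"][2]-OFF-zm),"cmd",h*1e3,"f",(o["ft_force"]-f0).round(1),"t",o["clock"],o["gripper_width"],"\n",log[-6:])
    return h
E
python3 - <<'E'
from h import *
p=bore(1); print(p)
env.goto([*p,.30-.16+.01],O)
lower(1)
o=env.get_obs(); c=calibration("wrist"); im=camera("wrist"); cv2.imwrite("pics/w3.png",im[:,:,::-1])
np.save("w3.npy",c,allow_pickle=True); print(o["ee_pos"],o["ee_rot"])
cv2.imwrite("pics/w3c.png",cv2.resize(cv2.convertScaleAbs(im[180:330,60:385,::-1],alpha=1.3),(800,369),interpolation=cv2.INTER_CUBIC))
E
```

```text
[ 0.59347968 -0.007452  ]
1 h mm -0.3819834961783092 cmd -0.5000000000000018 f [0.2 1.  3.9] t 11.05 0.013139778372039756 
 [(np.float64(2.0), [-0.0, 0.4, 0.1]), (np.float64(1.5), [1.0, 0.2, 0.6]), (np.float64(0.9), [-0.1, 0.7, 0.5]), (np.float64(0.5), [-0.2, 1.0, -0.1]), (np.float64(0.1), [0.0, 0.7, 0.7]), (np.float64(-0.3), [-0.7, 0.6, 3.2])]
[ 0.59357397 -0.00742007  0.12781802] [-3.14154152e+00 -2.41224578e-04 -6.30958632e-02]
```

View pics/w3.png

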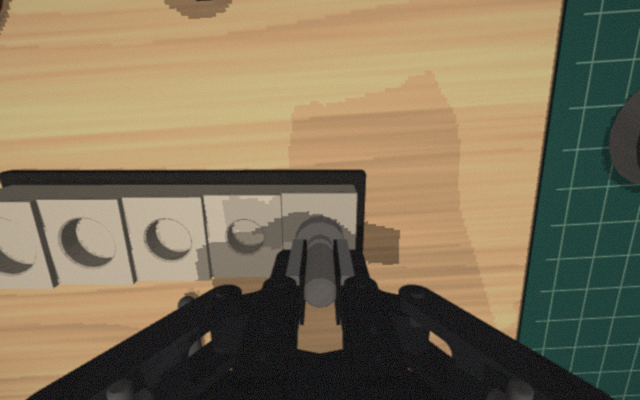

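The die rests on bore 1 with about 4 N and does not enter. Bores 2 and 3 show at about (246,236) and (169,239). I'll enlarge for the relative offset.

View pics/w3c.png

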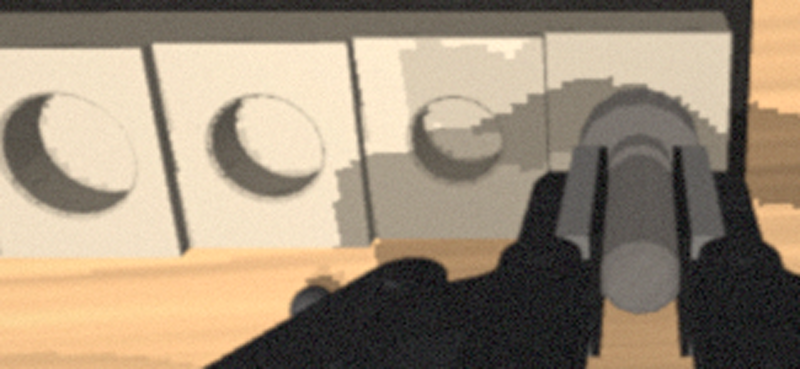

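```bash
python3 - <<'E'
from h import *
c=np.load("w3.npy",allow_pickle=True).item()
B={i:ray("wrist",*p,.026+.004*i,c)[:2] for i,p in {2:(245.7,236.5),3:(168.1,239.1),4:(88.2,242.2)}.items()}
# disc: centre u and top-edge v at top-face height, D=24
far=ray("wrist",320,222.3,.0415,c)[:2]; n=np.array([.998,-.0631])
disc=far-.012*n
tcp=np.array([.59357,-.00742])
print("disc",disc,disc-tcp)
for i in B: print(i,B[i], "target",tcp+B[i]-disc,"planned",bore(i))
E
```

```text
disc [ 0.59431632 -0.00826871] [ 0.00074632 -0.00084871]
2 [0.59754957 0.03348619] target [0.59680325 0.0343349 ] planned [0.59612484 0.034464  ]
3 [0.60038747 0.07526186] target [0.59964115 0.07611056] planned [0.59877 0.07638]
4 [0.60296235 0.11641947] target [0.60221603 0.11726818] planned [0.60141516 0.118296  ]
```

Consistent within 1 mm. I'll use an adjustment of (+0.6, −0.2) mm: try bore 2, then bore 3.

```bash
python3 - <<'E'
from h import *
a=(.0006,-.0002)
if lower(2,a)>-.002: lower(3,a,stop=4.)
E
```

```text
2 h mm -0.842053373543275 cmd -1.0000000000000018 f [-1.9  1.2  5.2] t 16.65 0.012808281152587968 
 [(np.float64(1.5), [-1.6, 0.8, -1.0]), (np.float64(1.0), [-1.1, 0.0, -0.8]), (np.float64(0.5), [-1.8, -0.1, 0.0]), (np.float64(0.0), [-1.5, 1.5, -0.2]), (np.float64(-0.3), [-1.7, 1.1, 1.9]), (np.float64(-0.8), [-2.1, -0.1, 3.8])]
3 h mm -1.2327606308171548 cmd -1.5000000000000018 f [ 0.2 -0.9  6.2] t 22.4917 0.012662154825348569 
 [(np.float64(1.0), [-0.7, 0.1, -0.0]), (np.float64(0.5), [-0.5, 0.8, -1.2]), (np.float64(0.0), [-0.1, 0.1, -0.7]), (np.float64(-0.3), [1.0, -0.4, 1.4]), (np.float64(-0.7), [-0.1, -0.6, 3.2]), (np.float64(-1.2), [-0.3, -0.6, 5.4])]
```

Contact came at stair level. The fingers hid the disc's widest part; the visible arc, about 24 px half-width 17.5 px below the top, and the free-standing view (27 mm) both fit a 28 mm disc. That shifts the die's true offset about 2 mm in x. I'll repeat bore 3 with the corrected centring so the test is conclusive, then try bore 4.

```bash
python3 - <<'E'
from h import *
a=(.0027,-.0006)
if lower(3,a,start=.004)>-.003: lower(4,a,start=.004)
E
```

```text
3 h mm -0.8226012950424757 cmd -1.0 f [-1.   1.4  4.3] t 26.6333 0.012960399200664234 
 [(np.float64(1.5), [-0.8, 1.2, 0.9]), (np.float64(1.0), [-0.3, 1.2, 0.3]), (np.float64(0.5), [-0.8, 1.1, 0.3]), (np.float64(0.0), [-0.9, 1.8, 0.9]), (np.float64(-0.3), [-1.6, 1.1, 1.2]), (np.float64(-0.7), [-2.0, 2.1, 4.4])]
4 h mm -1.8958941200388213 cmd -2.0 f [-2.8  0.2  3.6] t 31.6417 0.012574511365090378 
 [(np.float64(0.5), [-1.6, -0.4, -0.3]), (np.float64(-0.0), [-0.3, -0.2, -1.2]), (np.float64(-0.5), [-1.0, 0.2, -0.1]), (np.float64(-1.0), [-1.9, -0.2, 0.7]), (np.float64(-1.4), [-1.8, 0.9, 1.4]), (np.float64(-1.8), [-1.9, 0.5, 3.5])]
```

Bore 4 let the chamfer in, with contact only about 1.3 mm below the mouth and a −x reaction. I'll search gently from there with small sideways shifts, descending whenever the force drops.

```bash
python3 - <<'E'
from h import *
zm=.042; h=-.002; a=np.array([.0027,-.0006])
env.move_straight([*bore(4,a),zm+OFF+.0005],O,.03); env.wait(.3)
f0=np.mean([ (env.wait(.02),env.get_obs()["ft_force"])[1] for _ in range(5)],0)
def at(d,h):
    env.move_straight([*bore(4,a+d),zm+OFF+h],O,.03); env.wait(.05)
    return np.mean([(env.wait(.02),env.get_obs()["ft_force"])[1] for _ in range(3)],0)-f0
for d in [(0,0),(-.0006,0),(-.0012,0),(-.0006,.0006),(-.0006,-.0006),(0,-.0007),(0,.0007),(.0006,0),(-.0012,-.0007),(-.0012,.0007)]:
    d=np.array(d); f=at(d,-.0022); print(d*1e3,f.round(1),env.get_obs()["clock"])
    if f[2]<1.2:
        f=at(d,-.0032); print("deeper",f.round(1))
        if f[2]<2.5: break
        at(d,-.001)
    if env.get_obs()["clock"]>42: break
E
```

```text
[0. 0.] [-0.9  0.1  2.7] 32.625
[-0.6  0. ] [-0.7  1.7  0.6] 32.975
deeper [-0.3  1.7 -0.3]
```

A 0.6 mm shift in −x and it enters freely. I'll lower it home, yielding to side forces.

```bash
python3 - <<'E'
from h import *
zm=.042; a=np.array([.0021,-.0006]); h=-.0032
f0=np.array([-0.,0,0]); f0=env.get_obs()["ft_force"]
while h>-.0125:
    h-=.001 if h>-.0105 else .0005
    env.move_straight([*bore(4,a),zm+OFF+h],O,.03); env.wait(.05)
    o=env.get_obs(); f=o["ft_force"]-f0
    print(round(1e3*(o["ee_pos"][2]-OFF-zm),1),f.round(1),(a*1e3).round(2))
    if f[2]>4: break
    a=a+np.clip(f[:2]*.00005,-.0002,.0002)
print(env.get_obs()["clock"])
E
```

```text
-4.3 [-1.   0.6  0.1] [ 2.1 -0.6]
-5.2 [-0.2  0.4  0.3] [ 2.05 -0.57]
-6.3 [-1.8  0.6  0.8] [ 2.04 -0.55]
-7.3 [-1.3  0.3  0.4] [ 1.95 -0.52]
-8.3 [0.1 0.6 0.7] [ 1.89 -0.5 ]
-9.2 [-0.7  1.1 -0. ] [ 1.89 -0.47]
-10.3 [-0.5  0.1  0.5] [ 1.86 -0.42]
-11.3 [-0.2  0.2  1.3] [ 1.83 -0.42]
-11.7 [-0.2  0.6 -0.6] [ 1.82 -0.41]
-12.1 [-1.1 -0.1  1.4] [ 1.81 -0.37]
-12.5 [-1.1  0.1  3.1] [ 1.76 -0.38]
36.625
```

It's seated at −12.1 mm. I'll ease up slightly, release, retreat and look.

```bash
python3 - <<'E'
from h import *
e=env.get_obs()["ee_pos"]; 
env.command_gripper(.035); env.wait(.3)
env.move_straight([e[0],e[1],.22],O,.12)
env.move_straight([e[0]-.06,e[1],.22],O,.2)
im=camera("wrist"); s=camera("side"); o=env.get_obs(); print(o["clock"],o["ft_force"])
A=cv2.resize(im[90:240,220:420,::-1],(800,600)[:2] if 0 else (400,300),interpolation=cv2.INTER_CUBIC)
B=cv2.resize(s[170:270,230:363,::-1],(400,300),interpolation=cv2.INTER_CUBIC)
cv2.imwrite("pics/end.png",np.vstack([np.hstack([A,B]),np.hstack([cv2.resize(im[:,:,::-1],(400,250)),cv2.resize(s[:,:,::-1],(400,250))])]))
E
```

```text
38.7417 [ 0.11361685 -0.14341739 -0.06717232]
```

View pics/end.png

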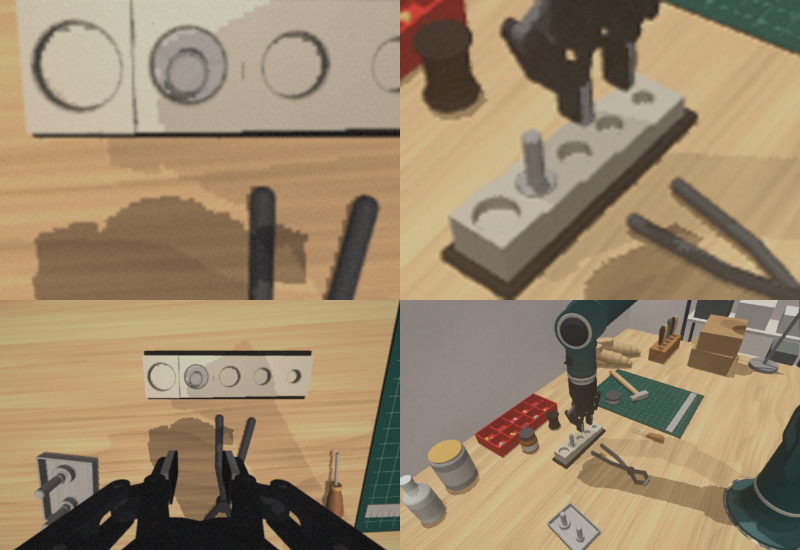

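The die is upright with its disc flush in bore 4 (second from left in the wrist crop), and nothing else looks moved.

```bash
python3 -c "
from cell import env
print(env.hand_in())"
```

```text
the job is handed in; nothing more can be done
None
```

I handed the job in at about 39 s: the unmarked die rested on bores 1, 2 and 3 (about 4–6 N) without entering, then went into bore 4, the 28 mm bore, where it stands upright with its disc flush; bore 3 was tried twice because the first try was about 2 mm off-centre, and bores 1 and 2 had about the same offset.

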